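Draw out and lock a telescopic cobweb brush and hold it ready

TASK

Get the telescopic cobweb brush ready for the high corners: squeeze in the red button on the side of its handle and, with it held in, draw the handle away from the brush head, past the first stop and out to the second (fully out), then let the button spring back so that the rod locks there. Take hold of the handle again clear of the button, lift the brush up off its rack, level and well clear of it (some 8 cm up), and finish holding it there, still locked fully out: do not put it down or let go. Leave the other things on the table and rack where they are.

Things in the scene. Friction and masses are not known exactly. Their poses are not given: they have to be found in the camera images.
- pole: telescopic cobweb brush: its handle, a straight bar 400 long (x), 30 wide (y), 28 high (z), first 80 grey, the rest green with dark ribs. Lies level in a wooden rack, axis 70 above the table, 52 above the rack board. Origin: on the axis at the grey front end, next to the rod. x: along the handle to its hanging loop, the way it is drawn out; z up. Hold it off the button at x = 70 to 130
- button_face (a point): outer face of the red button, a tab 24 long (along the handle) and 16 high at x = 45 on the handle's -y flank. Face 22 from the handle's axis (7 proud of the flank) when out, 17 when pressed. A grip across handle and button (37 wide, 32 pressed) pushes it in. On release it springs out
- button (a joint): travel of the red button: 0 = sprung out, 0.005 m = fully in; spring 3 N at the start, 8 N fully in. Above 0.0045 the latch is free; let out between stops its tooth rides on the rod (button stays near 0.004), at a stop it drops into a notch, the button returns to 0 and the rod is locked. Notches have 1.5 mm of play each way
- stick (a joint): how far the rod (aluminium, 18 diameter) is out of the handle: 0 = closed and locked, 0.070 m = first stop, 0.140 = second stop, fully out (hard end 0.1413). Slides with 2 to 4 N, button in; 6 to 12 N while the tooth rides. As the handle is drawn along its +x the brush head stays behind: the shoulder behind it bears on the rack's fork after up to 5 mm of slack
- head_tip (a point): free tip, on the axis, of the round cream brush head (82 diameter, 112 long, then a black shoulder 30 long, 34 diameter): 179 ahead of the handle's front end when closed (x = -179), 319 when fully out
- handle_end (a point): end of the handle on its axis (x = 400 of the handle; a steel loop of 33 follows). Whole brush about 0.4 kg; balance point about x = 110 of the handle when closed, 70 (+-20) when fully out
- rack: fixed wooden rack on a 600 x 255 x 18 board. Origin: on the table under the start of the handle, same axes. Open white nylon rests at y = 0: fork for the rod (x -34 to -20, slot 26 wide, floor z 61, top 86) and rest for the handle (x 309 to 327, slot 42 wide, floor 56, top 78), where it slides freely. The brush lifts straight up out of both once the pull is eased off. Second lane: y = -128
- banister_brush: wooden banister hand brush with black bristles, about 290 x 50 x 50, in the rack's second lane, lying parallel to the telescopic brush 128 mm to the side its red button faces; bystander. Origin on the axis of its handle
- spray_blue: blue trigger spray bottle, 68 diameter, 212 high, red trigger; stands loose; bystander. Origin: centre of underside
- twine_spool: upright wooden spool of green twine, 64 diameter, 100 high; loose; bystander. Origin: centre of underside
- scrub_brush: wooden scrubbing brush, 150 x 56 x 44, lying bristles down; loose; bystander. Origin: centre of underside
- dustpan: green metal dustpan, 200 x 220 x 45 with a round wooden handle 135 long; loose; bystander. Origin: centre of the pan's underside

How it is judged:
By the outcome, as a careful person would: the job done as asked, in the order asked, and still so for the second after the job is handed in, while the arm keeps its last pose, push and grip.
It also fails if it takes over 45 s, if anything falls off the work surface, if the arm or the gripper's body presses on something with over 40 N, if the wrist force passes 120 N, or if a joint passes its speed limit or range.

ROBOT

A 7-joint arm with a two-finger parallel gripper is mounted at the origin on the work surface. World frame = base frame: x ahead of the robot, y to its left, z up, the work surface at z = 0. Lengths are in m, angles in rad, forces in N, time in s.
With the tool pointing down it reaches from about 0.425 to 0.875 m from the base axis. Payload 4.7 kg.
Tool frame: the origin (TCP) lies at the very end of the fingers, on their centre line; the grasp point (between the pads) lies 19 mm behind it (ctrl.grasp_offset is the distance from the TCP to the grasp point, in m); z points along the fingers, y is the direction in which the jaws open and shut (so a half turn about z gives the same grasp; the last joint's range is limited). The gripper opens to 87 mm and grips with 3 to 60 N. Pads are 19 mm wide; open, the fingers measure 117 mm over their backs; the gripper's body (75 mm by 190 mm) begins 51 mm behind the grasp point.
Start: joints at [-1.223, 0.321, -0.07, 1.45, 0.023, 1.371, -0.057], TCP at [0.213, 0.614, 0.223] pointing down, gripper open.
Joint ranges: [-2.86, 2.86], [-0.3, 2.09], [-1.38, 1.24], [0.06, 2.45], [-1.56, 4.7], [0.09, 2.05], [-2.69, 2.69]. Speed limits (rad/s): [2.57, 2.57, 3.14, 3.14, 3.14, 3.14, 3.14].

INTERFACE

Orientations are given as a rotation vector (axis times angle).
In Python, from bench import ctrl gives the robot as it stands.
- The arm moves only by the shell command python3 -m creep 'ROWS' [FORCE]. ROWS is JSON, a list that holds one entry, the list of rows, each a list of 7 numbers: the opening, from 0 (shut) to 1 (fully open), then the shift along the tool's x, y, z in mm, then the turn, a rotation vector about the tool's x, y, z in rad. In form: [[[grip, dx, dy, dz, rx, ry, rz], ...]]. A call has 1 to 5 rows; each row is the pose to reach, as a shift and turn from the pose commanded when the call began, along the tool's axes at that moment; what a row does not reach only later rows make up. A row lasts 1/10 s, in which the tool goes at most 50 mm and 8.59 degrees, less where a joint would pass 70% of its speed; a pose out of reach is approached as far as the arm can. A call with a gripper value outside its range is refused whole. The fingers move at their own pace and stop on an object; FORCE is the grip in N (left out, the last holds). Time passes only in rows, so rows that repeat a pose let the fingers close. It gives the time, the measured TCP pose, the force and the opening at its end, in the units of the state.
- ctrl.get_state(): the state, without advancing time (a new reading comes with each control period).
- ctrl.get_image(name): name is "side" or "top" or "wrist"; returns the picture (480x640x3 uint8, red, green, blue); there is no depth.
- ctrl.camera_params(name): a dict with "K" (3x3 intrinsics, pixels), "pose" (4x4, takes a point from camera to world coordinates). Camera axes: x right, y down, z forward; pixel columns grow to the right and rows downward; lengths in m; the calibration is good to about 2 mm. A picture is of the moment at which its call begins: read the wrist's pose just before it. camera_params takes no time and is no camera call; for the wrist camera it gives the pose at the moment of the call.
- ctrl.close_job(): hands the job in, once; it reports no verdict.
The state is a dict: "time": time; "joint_positions": joint angles; "qd": joint speeds; "joint_torque": joint torques, N m; "position": TCP position; "tool_rot": TCP orientation; "ft_force": force on the tool from outside, world axes, zero at the start; "torque": the same for the moment, N m; "grip_width": opening from 0.0 (shut) to 1.0 (fully open).
Only numpy, scipy, OpenCV 4.12 (cv2) and the standard library are available. Lean on these libraries where they do the work, as an engineer would, in place of code of your own. Each camera call takes 0.05 s, during which the arm holds its last target. There are 200 camera calls.

## Working session

There is one attempt and no reset: what is moved stays moved. The work goes in short steps, Python scripts to look and compute and a shell command to move; the robot and the scene stay as the last step left them, time stands still between calls to the robot, and variables do not carry over. Pictures are saved under pics/ and viewed, about 8 in all and at most 12, crops included, and the job is handed in when it is done.

```bash
mkdir -p pics; ls; python3 - <<'E'
from bench import ctrl
import cv2,numpy as np
for n in("top","side"):
    im=ctrl.get_image(n); cv2.imwrite(f"pics/{n}0.png",im[:,:,::-1])
    p=ctrl.camera_params(n); print(n,np.round(p["K"],1).tolist(),np.round(p["pose"],3).tolist())
s=ctrl.get_state(); print({k:np.round(v,3).tolist() for k,v in s.items()}); print(ctrl.grasp_offset)
E
```

```text
pics
top [[551.9, 0.0, 321.9], [0.0, 551.9, 240.6], [0.0, 0.0, 1.0]] [[-0.025, -0.979, 0.201, 0.235], [-1.0, 0.024, -0.006, -0.077], [0.001, -0.201, -0.98, 1.254], [0.0, 0.0, 0.0, 1.0]]
side [[615.9, 0.0, 318.6], [0.0, 615.9, 235.8], [0.0, 0.0, 1.0]] [[0.853, -0.357, 0.38, -0.017], [-0.521, -0.589, 0.618, -0.919], [0.003, -0.725, -0.689, 0.981], [0.0, 0.0, 0.0, 1.0]]
{'time': 0.1, 'joint_positions': [-1.223, 0.322, -0.07, 1.452, 0.023, 1.371, -0.057], 'qd': [0.002, -0.0, 0.001, -0.002, -0.001, 0.001, 0.002], 'joint_torque': [0.0, -49.257, -0.405, -31.34, -0.064, 0.039, 0.0], 'position': [0.213, 0.614, 0.222], 'tool_rot': [-0.522, -3.098, 0.003], 'ft_force': [0.223, 0.18, 0.296], 'torque': [0.01, -0.03, 0.011], 'grip_width': 1.002}
0.0187
```

View pics/top0.png

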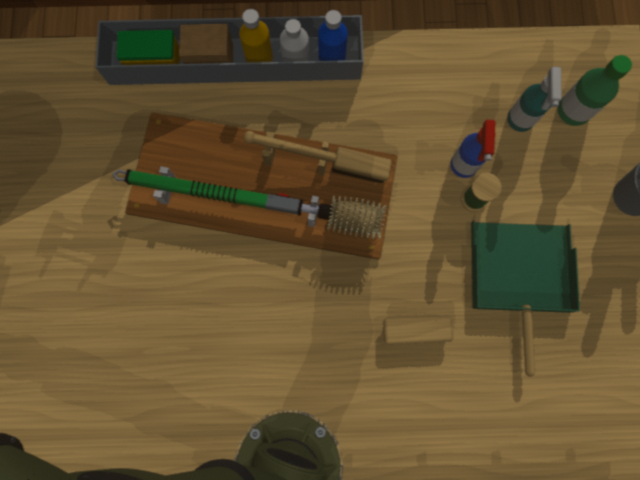

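View pics/side0.png

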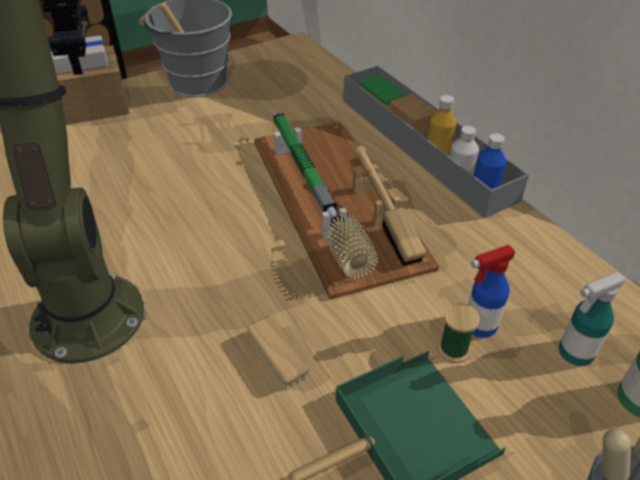

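The top view shows the handle from its loop end at about (127,176) to its grey front end at (300,206). The head is to the right, near (358,216), and the banister brush is above. The button side faces up in the image. The side view agrees.

```bash
cat > h.py <<'E'
from bench import ctrl
import cv2,numpy as np
from scipy.spatial.transform import Rotation as R
def ray(n,uv,z,P=None):
    P=P or ctrl.camera_params(n); T=np.array(P["pose"]); uv=np.atleast_2d(uv).astype(float)
    d=np.c_[uv,np.ones(len(uv))]@np.linalg.inv(P["K"]).T@T[:3,:3].T
    return T[:3,3]+d*((z-T[2,3])/d[:,2])[:,None]
def togo(front,ang,s,tcpz):
    """shift in tool mm & turn about tool z to put TCP at pole x=s, jaws across pole (pole x dir=ang)"""
    st=ctrl.get_state(); Rt=R.from_rotvec(st["tool_rot"])
    u=np.array([np.cos(ang),np.sin(ang),0]); tgt=np.append(np.array(front)[:2]+s*u[:2],tcpz)
    M=Rt.as_matrix(); d=M.T@(tgt-st["position"])*1000
    out=[]
    for sg in(1,-1):
        z=np.array([0,0,-1.]); x=sg*u; G=np.c_[x,np.cross(z,x),z]
        out.append((M.T@G))
    print("target",np.round(tgt,4),"shift mm",np.round(d,1),"turns",[np.round(R.from_matrix(o).as_rotvec(),3) for o in out])
E
python3 - <<'E'
from h import *
im=cv2.imread("pics/top0.png"); hsv=cv2.cvtColor(im,cv2.COLOR_BGR2HSV)
m=cv2.inRange(hsv,(45,120,40),(75,255,255)); m[:160]=0;m[215:]=0;m[:,:110]=0;m[:,300:]=0
v,u=np.nonzero(m); p=ray("top",np.c_[u,v],0.078)
c=p[:,:2].mean(0); d=np.linalg.svd(p[:,:2]-c)[2][0] if len(p)<5000 else 0
d=d*np.sign(d[1]); t=(p[:,:2]-c)@d
print(len(u),c,d,"ang",np.arctan2(d[1],d[0]),"span",t.min(),t.max())
f=ray("top",(300,206),0.075)[0]; print("front",f,"front t",(f[:2]-c)@d, "perp",(f[:2]-c)@[-d[1],d[0]])
e=c+d*t.max(); fr=e-0.4*d; print("front from end",fr)
ang=np.arctan2(d[1],d[0])
togo(fr,ang,0.045,0.2); togo(fr,ang,0.045,0.051)
E
```

```text
1798 [0.6009468  0.19111123] [0.20387015 0.97899794] ang 1.36548684754114 span -0.1564781221215315 0.1577125386286688
front [ 0.55532435 -0.03703999  0.075     ] front t -0.23266063423193534 perp -0.0018489452565161135
front from end [ 0.55155162 -0.04608769]
target [ 0.5607 -0.002   0.2   ] shift mm [-530.3 -467.7   22.4] turns [array([-1.000e-03,  1.000e-03,  1.442e+00]), array([-1.000e-03, -1.000e-03, -1.699e+00])]
target [ 0.5607 -0.002   0.051 ] shift mm [-530.3 -467.5  171.4] turns [array([-1.000e-03,  1.000e-03,  1.442e+00]), array([-1.000e-03, -1.000e-03, -1.699e+00])]
```

```bash
python3 -m creep '[[[1,-530,-468,0,0,0,1.442],[1,-530,-468,0,0,0,1.442],[1,-530,-468,0,0,0,1.442],[1,-530,-468,0,0,0,1.442],[1,-530,-468,0,0,0,1.442]]]' 30; python3 -c "
from h import *
togo([.5526,-.041],1.3655,.045,.2)"
```

```text
time: 0.6
position: [0.3364, 0.3943, 0.2222]
tool_rot: [-1.628, -2.686, 0.001]
ft_force: [1.3, -0.5, 0.6]
grip_width: 0.999
target [0.5618 0.0031 0.2   ] shift mm [-451.1   18.8   22.2] turns [array([-0.   ,  0.   ,  0.686]), array([-0.   , -0.   , -2.455])]
```

```bash
python3 -m creep '[[[1,-451,19,0,0,0,0.686],[1,-451,19,0,0,0,0.686],[1,-451,19,0,0,0,0.686],[1,-451,19,0,0,0,0.686],[1,-451,19,0,0,0,0.686]]]' ; python3 -c "
from h import *
togo([.5526,-.041],1.3655,.045,.2)"
```

```text
time: 1.1
position: [0.4625, 0.1786, 0.2224]
tool_rot: [-2.436, -1.984, -0.0]
ft_force: [1.0, 0.9, 0.1]
grip_width: 0.998
target [0.5618 0.0031 0.2   ] shift mm [-151.8  132.8   22.4] turns [array([-0.   , -0.   ,  0.002]), array([ 1.00e-03, -0.00e+00, -3.14e+00])]
```

```bash
python3 -m creep '[[[1,-152,133,0,0,0,0],[1,-152,133,0,0,0,0],[1,-152,133,0,0,0,0],[1,-152,133,0,0,0,0],[1,-152,133,0,0,0,0]]]' ; python3 - <<'E'
from h import *
togo([.5526,-.041],1.3655,.045,.2)
import json
P=ctrl.camera_params("wrist"); im=ctrl.get_image("wrist"); cv2.imwrite("pics/w1.png",im[:,:,::-1])
json.dump({k:np.array(v).tolist() for k,v in P.items()},open("w1.json","w")); print(np.round(P["pose"],3))
E
```

```text
time: 1.6
position: [0.5639, -0.0033, 0.2225]
tool_rot: [2.439, 1.973, -0.004]
ft_force: [-1.4, -0.6, 0.3]
grip_width: 1.003
target [0.5618 0.0031 0.2   ] shift mm [ 5.9 -3.5 22.4] turns [array([ 0.002,  0.005, -0.005]), array([ 7.000e-03, -3.000e-03,  3.137e+00])]
[[ 0.978 -0.2   -0.052  0.577]
 [-0.207 -0.945 -0.254  0.066]
 [ 0.002  0.26  -0.966  0.384]
 [ 0.     0.     0.     1.   ]]
```

View pics/w1.png

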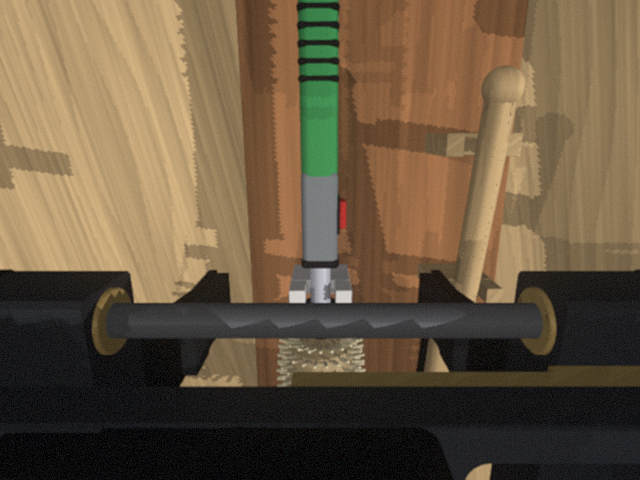

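The wrist view shows the grey section from v=175 to about 265, with edges at u=302 and 338. The red button is at (342,213) on the right flank.

```bash
python3 - <<'E'
from h import *
import json
P=json.load(open("w1.json")); im=cv2.imread("pics/w1.png"); hsv=cv2.cvtColor(im,cv2.COLOR_BGR2HSV)
g=cv2.inRange(hsv,(50,100,40),(80,255,255)); g[:,:280]=0; g[:,360:]=0; g[185:]=0
c=[]
for v in range(82,172,3):
    u=np.nonzero(g[v])[0]
    if len(u): c.append((u.min()-.5,v,u.max()+.5))
c=np.array(c); L=ray("w",c[:,:2],.082,P); Rr=ray("w",c[:,[2,1]],.082,P)
print("width",np.linalg.norm(L-Rr,axis=1).mean())
mid=((L+Rr)/2)[:,:2]; k=np.polyfit(mid[:,1],mid[:,0],1); ang=np.arctan2(1,k[0]); print("ang",ang)
r=cv2.inRange(hsv,(0,150,60),(8,255,255))|cv2.inRange(hsv,(172,150,60),(180,255,255)); r[:190]=0;r[240:]=0;r[:,:330]=0;r[:,355:]=0
vv,uu=np.nonzero(r); print("red",uu.min(),uu.max(),vv.min(),vv.max())
d=np.array([np.cos(ang),np.sin(ang)]); o=mid.mean(0)
b=ray("w",[(uu.max(),vv.min()-.5),(uu.max(),vv.max()+.5),(uu.max(),vv.mean())],.075,P)[:,:2]
j=ray("w",[(320,174.5),(320,266)],.084,P)[:,:2]
n=np.array([-d[1],d[0]])
print("button t",(b-o)@d,"perp",(b-o)@n,"green start t, front t",(j-o)@d)
t0=((b-o)@d)[:2].mean()-.045; print("front by button",o+t0*d,"by green",o+((j[0]-o)@d-.08)*d,"by front",o+((j[1]-o)@d)*d)
front=o+d*np.mean([t0,(j[0]-o)@d-.08])
print("front",front); n=n
togo(front+n*0.000,ang,.045,.2); togo(front,ang,.045,.053)
E
```

```text
width 0.028328167965705097
ang 1.3707650640624622
red 339 346 198 228
button t [-0.05669717 -0.08303394 -0.07040867] perp [-0.02149547 -0.02167745 -0.02159022] green start t, front t [-0.03678741 -0.11307821]
front by button [ 0.5530143  -0.03936764] by green [ 0.55263243 -0.04125118] by front [ 0.55336945 -0.03761594]
front [ 0.55282337 -0.04030941]
target [0.5618 0.0038 0.2   ] shift mm [ 3.1 -1.8 22.1] turns [array([ 0.   ,  0.002, -0.007]), array([ 0.004, -0.   ,  3.135])]
target [0.5618 0.0038 0.053 ] shift mm [  3.4  -1.9 169.1] turns [array([ 0.   ,  0.002, -0.007]), array([ 0.004, -0.   ,  3.135])]
```

```bash
python3 -m creep '[[[1,1,1,50,0,0,-0.005],[1,1,1,95,0,0,-0.005],[1,1,1,135,0,0,-0.005],[1,1,1,160,0,0,-0.005],[1,1,1,169,0,0,-0.005]]]'; python3 -m creep '[[[1,0,0,0,0,0,0],[0.6,0,0,0,0,0,0]]]' ; python3 -c "
from h import *
togo([.5528,-.0403],1.3708,.045,.053)"
```

```text
time: 2.15
position: [0.5605, 0.0078, 0.0502]
tool_rot: [-2.421, -1.996, 0.008]
ft_force: [-0.2, 0.8, 0.3]
grip_width: 1.004
time: 2.35
position: [0.5645, 0.0068, 0.0549]
tool_rot: [2.425, 1.996, 0.003]
ft_force: [0.9, 0.3, -0.1]
grip_width: 0.968
target [0.5617 0.0038 0.053 ] shift mm [-3.4 -2.2  1.9] turns [array([ 0.002, -0.001,  0.007]), array([ 2.000e-03,  3.000e-03, -3.135e+00])]
```

```bash
python3 -m creep '[[[0.6,0,0,0,0,0,0],[0.6,0,0,0,0,0,0],[0.6,0,0,0,0,0,0],[0.6,0,0,0,0,0,0]]]' ; python3 -c "
from h import *
togo([.5528,-.0403],1.3708,.045,.053)
for i in range(2):
  im=ctrl.get_image('wrist'); togo([.5528,-.0403],1.3708,.045,.053)
cv2.imwrite('pics/w2.png',im[:,:,::-1]); print(ctrl.get_state()['grip_width'])"
```

```text
time: 2.75
position: [0.5639, 0.0062, 0.0541]
tool_rot: [2.426, 1.996, 0.002]
ft_force: [0.2, 0.8, 0.2]
grip_width: 0.646
target [0.5617 0.0038 0.053 ] shift mm [-2.7 -1.6  1.1] turns [array([ 0.001, -0.001,  0.006]), array([ 1.000e-03,  1.000e-03, -3.136e+00])]
target [0.5617 0.0038 0.053 ] shift mm [-2.7 -1.5  0.9] turns [array([ 0.001, -0.   ,  0.006]), array([ 1.000e-03,  1.000e-03, -3.136e+00])]
target [0.5617 0.0038 0.053 ] shift mm [-2.6 -1.4  0.8] turns [array([ 0.   , -0.   ,  0.006]), array([ 0.   ,  0.   , -3.136])]
0.6201143619056207
```

View pics/w2.png

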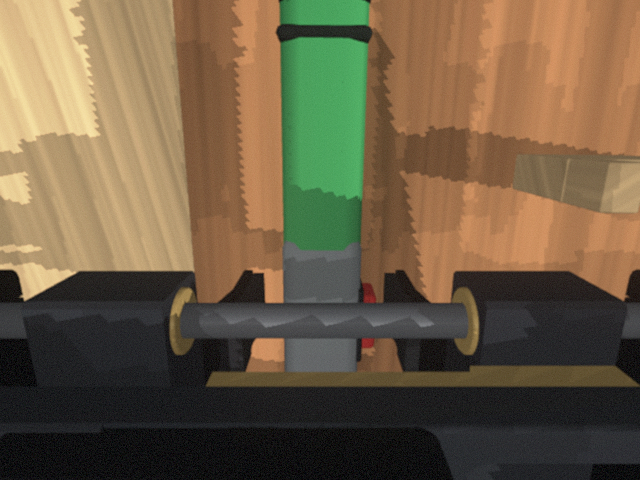

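The wrist view is well centred. The button, at (367,316), lies between the handle and the right finger, level with the pads. Now I'll close on it.

```bash
python3 -m creep '[[[0.3,-2,0,0,0,0,0],[0.3,-2,0,0,0,0,0],[0.3,-2,0,0,0,0,0],[0.2,-2,0,0,0,0,0],[0.1,-2,0,0,0,0,0]]]' 30;  python3 -m creep '[[[0.1,0,0,0,0,0,0],[0.1,0,0,0,0,0,0],[0.1,0,0,0,0,0,0]]]' ; python3 -c "
from h import *
togo([.5528,-.0403],1.3708,.045,.053)"
```

```text
time: 3.35
position: [0.5626, 0.004, 0.0535]
tool_rot: [-2.425, -1.996, 0.002]
ft_force: [-2.0, -0.6, 2.6]
grip_width: 0.363
time: 3.65
position: [0.5628, 0.004, 0.0535]
tool_rot: [-2.426, -1.996, 0.001]
ft_force: [-3.4, -1.3, 3.5]
grip_width: 0.364
target [0.5617 0.0038 0.053 ] shift mm [-0.4 -1.   0.5] turns [array([-0.001,  0.   ,  0.006]), array([-0.000e+00, -1.000e-03, -3.136e+00])]
```

Opening is 31.7 mm, so the button is pressed. Now draw the handle out.

```bash
python3 -m creep '[[[0.1,4,0,0,0,0,0],[0.1,12,0,0,0,0,0],[0.1,20,0,0,0,0,0],[0.1,30,0,0,0,0,0],[0.1,40,0,0,0,0,0]]]';  python3 -m creep '[[[0.1,10,0,0,0,0,0],[0.1,20,0,0,0,0,0],[0.1,30,0,0,0,0,0],[0.1,40,0,0,0,0,0],[0.1,50,0,0,0,0,0]]]';python3 -m creep '[[[0.1,10,0,0,0,0,0],[0.1,20,0,0,0,0,0],[0.1,30,0,0,0,0,0],[0.1,36,0,0,0,0,0],[0.1,40,0,0,0,0,0]]]'; python3 -c "
from h import *
togo([.5528,-.0403],1.3708,.045+.14,.053)"
```

```text
time: 4.15
position: [0.5716, 0.044, 0.0536]
tool_rot: [2.425, 1.995, 0.001]
ft_force: [-0.1, -3.4, -0.7]
grip_width: 0.363
time: 4.65
position: [0.5807, 0.0932, 0.0536]
tool_rot: [2.426, 1.996, 0.0]
ft_force: [1.5, -3.7, -0.2]
grip_width: 0.364
time: 5.15
position: [0.5883, 0.1326, 0.0536]
tool_rot: [-2.425, -1.997, -0.0]
ft_force: [0.8, -3.4, 2.2]
grip_width: 0.361
target [0.5896 0.141  0.053 ] shift mm [ 8.5 -0.3  0.6] turns [array([-0.   , -0.   ,  0.007]), array([ 0.   , -0.   , -3.135])]
```

```bash
python3 -m creep '[[[0.1,3,0,0,0,0,0],[0.1,6,0,0,0,0,0],[0.1,8,0,0,0,0,0],[0.1,8,0,0,0,0,0]]]';  python3 -m creep '[[[0.1,1,0,0,0,0,0],[0.1,2,0,0,0,0,0]]]';python3 -m creep '[[[0.1,1,0,0,0,0,0],[0.1,2,0,0,0,0,0]]]'
```

```text
time: 5.55
position: [0.5898, 0.1399, 0.0536]
tool_rot: [-2.426, -1.996, -0.001]
ft_force: [0.4, -2.8, 1.3]
grip_width: 0.361
time: 5.75
position: [0.5901, 0.1412, 0.0536]
tool_rot: [2.426, 1.995, -0.0]
ft_force: [0.7, -4.2, 1.9]
grip_width: 0.363
time: 5.95
position: [0.5906, 0.1434, 0.0536]
tool_rot: [2.426, 1.996, 0.0]
ft_force: [0.7, -3.2, 2.5]
grip_width: 0.362
```

```bash
python3 -m creep '[[[0.1,1,0,0,0,0,0],[0.1,2,0,0,0,0,0]]]';  python3 -m creep '[[[0.1,1,0,0,0,0,0],[0.1,1,0,0,0,0,0]]]'
```

```text
time: 6.15
position: [0.591, 0.1454, 0.0536]
tool_rot: [2.426, 1.996, 0.0]
ft_force: [0.9, -4.4, 1.6]
grip_width: 0.359
time: 6.35
position: [0.5912, 0.1466, 0.0536]
tool_rot: [2.426, 1.996, 0.0]
ft_force: [-0.2, -4.6, 3.1]
grip_width: 0.363
```

```bash
python3 -m creep '[[[0.1,1,0,0,0,0,0],[0.1,1,0,0,0,0,0]]]';  python3 -m creep '[[[0.1,1,0,0,0,0,0],[0.1,1,0,0,0,0,0]]]'; python3 - <<'E'
from h import *
im=ctrl.get_image("top")[:,:,::-1]; cv2.imwrite("pics/t2.png",cv2.resize(im[140:270,90:410],None,fx=2.5,fy=2.5,interpolation=cv2.INTER_CUBIC))
E
```

```text
time: 6.55
position: [0.5912, 0.1466, 0.0536]
tool_rot: [2.426, 1.995, -0.001]
ft_force: [0.0, -6.0, 2.9]
grip_width: 0.361
time: 6.75
position: [0.5912, 0.1466, 0.0536]
tool_rot: [2.426, 1.994, -0.003]
ft_force: [-1.4, -7.0, 4.0]
grip_width: 0.366
```

View pics/t2.png

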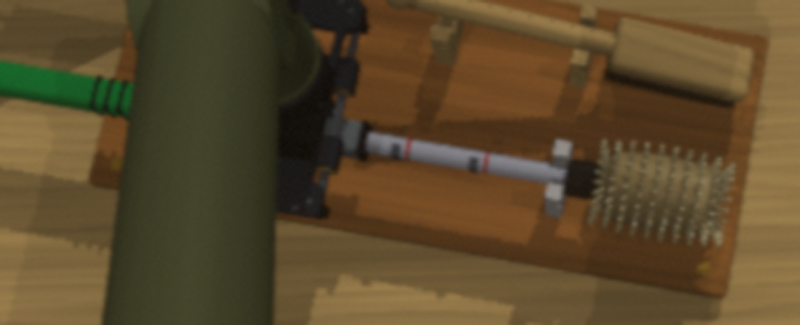

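The handle stopped at 145.5 mm of travel, which is the hard end plus slack, and the force is now rising. The picture shows the shoulder on the fork and both rod marks out. I'll ease off the pull and release the button.

```bash
python3 -m creep '[[[0.1,-2,0,0,0,0,0],[0.1,-2,0,0,0,0,0],[0.5,-2,0,0,0,0,0],[0.6,-2,0,0,0,0,0],[0.6,-2,0,0,0,0,0]]]';  python3 -m creep '[[[0.6,0,0,0,0,0,0],[0.6,0,0,0,0,0,0],[0.6,0,0,0,0,0,0]]]'; python3 - <<'E'
from h import *
im=ctrl.get_image("wrist")[:,:,::-1]; cv2.imwrite("pics/w3.png",im[150:400,150:500])
E
```

```text
time: 7.3
position: [0.5902, 0.1481, 0.0531]
tool_rot: [-2.424, -1.995, 0.0]
ft_force: [-0.0, 1.3, 0.2]
grip_width: 0.547
time: 7.6
position: [0.5908, 0.1469, 0.0534]
tool_rot: [-2.425, -1.996, 0.0]
ft_force: [-0.1, -1.0, 0.3]
grip_width: 0.592
```

View pics/w3.png

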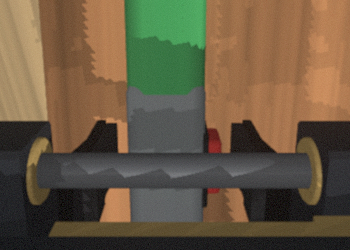

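```bash
python3 - <<'E'
import cv2,numpy as np
for f,o in(("w2",(150,150)),("w3",(0,0))):
    im=cv2.imread(f"pics/{f}.png")[o[0]:o[0]+250,o[1]:o[1]+350] ; h=cv2.cvtColor(im,cv2.COLOR_BGR2HSV)
    r=cv2.inRange(h,(0,130,50),(8,255,255))|cv2.inRange(h,(172,130,50),(180,255,255)); r[:, :190]=0;r[:,235:]=0;r[:110]=0
    v,u=np.nonzero(r); row=r[138:150]; uu=np.nonzero(row.any(0))[0]
    print(f,u.min(),u.max(),v.min(),v.max(),uu.min(),uu.max(), im[142,195:225].tolist()[::3])
    g=cv2.cvtColor(im,cv2.COLOR_BGR2GRAY)[140]; print(g[120:140],g[198:228])
E
python3 -c "
from h import *
togo([.5528,-.0403],1.3708,.045+.145,.053)"
```

```text
w2 211 225 133 198 213 225 [[91, 90, 91], [88, 87, 86], [87, 88, 86], [84, 82, 82], [83, 82, 79], [33, 30, 34], [35, 36, 54], [33, 37, 101], [26, 26, 96], [35, 35, 100]]
[153 156 154 153 155 150 148 148 152 148 149 154 147 107  82  76  81  80
  89  85] [84 91 85 86 83 83 85 81 82 79 58 27 30 20 25 28 45 51 49 50 50 50 53 50
 54 73 86 94 94 90]
w3 206 221 128 193 208 221 [[83, 80, 81], [87, 87, 85], [80, 76, 78], [26, 30, 33], [26, 29, 42], [38, 45, 127], [32, 40, 124], [28, 37, 124], [31, 33, 116], [71, 106, 149]]
[149 145 144 147 142 146 142 118  86  74  75  86  80  84  80  80  86  86
  85  86] [ 83  78  79  77  63  44  29  27  33  30  37  52  58  60  58  55  63  55
  55  55  57  58  81 107 116 119 114 117 122 119]
target [0.5905 0.1459 0.053 ] shift mm [-0.8 -0.2  0.5] turns [array([-0.   , -0.   ,  0.006]), array([ 0.000e+00, -1.000e-03, -3.135e+00])]
```

The button now stands 17 px proud, against 15 px before pressing, so it is fully out and the rod is locked. Next I'll regrip at x≈80, ease the brush 3 mm off the fork and lift.

```bash
python3 -m creep '[[[0.6,15,0,0,0,0,0.006],[0.6,34,0,0,0,0,0.006],[0.6,34,0,0,0,0,0.006],[0.2,34,0,0,0,0,0.006],[0.1,34,0,0,0,0,0.006]]]' 50;  python3 -m creep '[[[0.1,0,0,0,0,0,0],[0.1,0,0,0,0,0,0],[0.1,0,0,0,0,0,0],[0.1,0,0,0,0,0,0],[0.1,0,0,0,0,0,0]]]'; python3 -m creep '[[[0.1,-2,0,0,0,0,0],[0.1,-3,0,0,0,0,0],[0.1,-3,0,0,0,0,0]]]'
```

```text
time: 8.15
position: [0.5976, 0.1793, 0.0534]
tool_rot: [2.432, 1.988, -0.001]
ft_force: [-0.9, -0.6, -0.1]
grip_width: 0.495
time: 8.65
position: [0.5973, 0.1792, 0.0535]
tool_rot: [-2.432, -1.988, 0.002]
ft_force: [-2.8, -1.5, 1.5]
grip_width: 0.341
time: 8.95
position: [0.5975, 0.177, 0.0535]
tool_rot: [2.432, 1.988, 0.002]
ft_force: [0.8, 0.8, -1.7]
grip_width: 0.337
```

```bash
python3 -m creep '[[[0.1,0,0,-4,0,0,0],[0.1,0,0,-10,0,0,0],[0.1,0,0,-18,0,0,0],[0.1,0,0,-26,0,0,0],[0.1,0,0,-34,0,0,0]]]';  python3 -m creep '[[[0.1,0,0,-10,0,0,0],[0.1,0,0,-22,0,0,0],[0.1,0,0,-34,0,0,0],[0.1,0,0,-44,0,0,0],[0.1,0,0,-51,0,0,0]]]'; python3 -m creep '[[[0.1,0,0,0,0,0,0],[0.1,0,0,0,0,0,0],[0.1,0,0,0,0,0,0]]]'; python3 - <<'E'
from h import *
im=ctrl.get_image("side")[:,:,::-1]; cv2.imwrite("pics/s3.png",im)
im=ctrl.get_image("top")[:,:,::-1]; cv2.imwrite("pics/t3.png",im)
print(ctrl.get_state()["torque"])
E
```

```text
time: 9.45
position: [0.5973, 0.1768, 0.0885]
tool_rot: [2.432, 1.988, 0.001]
ft_force: [-0.2, -0.3, -4.3]
grip_width: 0.343
time: 9.95
position: [0.5975, 0.177, 0.1401]
tool_rot: [2.432, 1.988, 0.002]
ft_force: [0.2, -0.3, -5.8]
grip_width: 0.339
time: 10.25
position: [0.5965, 0.1767, 0.1378]
tool_rot: [-2.432, -1.988, 0.002]
ft_force: [0.1, -0.0, -5.9]
grip_width: 0.341
[-0.09485495  0.07122824 -0.02810521]
```

View pics/s3.png

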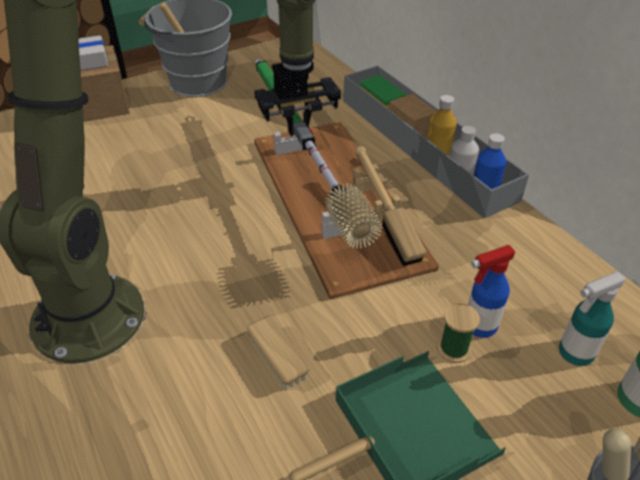

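View pics/t3.png

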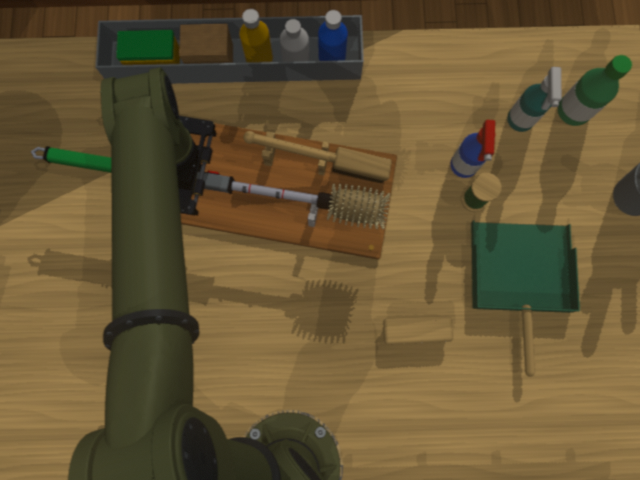

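The brush is clear of the rack and nothing else has moved. In the top view the loop end is at about (44,155) and the head tip at (390,208). In the side view the handle end is at about (261,63) and the head tip disc at (361,231). I'll triangulate level and length from these.

```bash
python3 - <<'E'
from h import *
def tri(a,b):
    M=[]
    for n in("top","side"):
        P=ctrl.camera_params(n); M.append(np.array(P["K"])@np.linalg.inv(P["pose"])[:3])
    X=cv2.triangulatePoints(M[0],M[1],np.array(a,float).reshape(2,1),np.array(b,float).reshape(2,1)); return (X[:3]/X[3]).ravel()
e=tri((45,155),(261,63)); h=tri((390,208),(361,231)); print(e,h,np.linalg.norm(e-h))
# length along measured axis from top view alone at z~.154
a,b=ray("top",[(45,155),(390,208)],.154); print(a,b,np.linalg.norm(a-b), ctrl.get_state()["position"])
E
```

```text
[0.65939921 0.49165454 0.15740821] [ 0.51504814 -0.22074707  0.16726685] 0.7269459954757186
[0.65790522 0.49409227 0.154     ] [ 0.52498437 -0.22500177  0.154     ] 0.7312757319789275 [0.59662875 0.17671512 0.1378686 ]
```

```bash
python3 -c "
from bench import ctrl
s=ctrl.get_state(); print(s['time'],s['position'],s['grip_width'],s['ft_force']); print(ctrl.close_job())"
```

```text
10.35 [0.59662875 0.17671512 0.1378686 ] 0.34074210649219444 [ 0.15647462 -0.44404501 -4.50055351]
the job is handed in; nothing more can be done
None
```

I handed the job in at 10.35 s with the brush drawn fully out, lifted off its rack and still held.

- **Drawing out:** I squeezed the button in (opening 31.7 mm) and drew the handle out past the first stop. It stopped hard after 145.5 mm of travel, which fits 141.3 mm plus about 4 mm of slack.
- **Locking:** I eased the pull off and released the button. In the wrist picture it stood 17 px proud, against 15 px before pressing, so I took it as fully sprung out and locked. I did not test the lock by pushing on the rod.
- **Lifting:** I took hold again at about x = 80 with a 50 N grip, eased the brush off the fork and lifted it 84 mm.

**Last checks**
- **Grip:** it is steady at 29.6 mm on the 30 mm handle, with a load of about 4.5–6 N.
- **Length:** tip to handle end measured 727 mm across two views and 731 mm from the top view alone. Fully out should be 719 mm, so these run 8–12 mm long. I put that down to picking the end points by eye.
- **Level:** the two ends differ by about 10 mm over the length, under 1° and within that same error.
- **Other things:** in the pictures nothing else on the table or rack had moved.

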